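# Let the orange cartridge out of the discharge lock

## Robot

A 6-joint arm with a two-finger parallel gripper is mounted at the origin on the work surface. World frame = base frame: x ahead of the robot, y to its left, z up, the work surface at z = 0. Lengths are in m, angles in degrees, forces in N, time in s.
With the tool pointing down it reaches from about 0.35 to 0.875 m from the base axis. Payload 4.2 kg.
Tool frame: the origin (TCP) lies midway between the tips of the shut fingers; the grasp point (between the pads) lies r.grasp_offset behind it (r.grasp_offset is the distance from the TCP to the grasp point, in m); z points along the fingers, y is the direction in which the jaws open and shut (so a half turn about z gives the same grasp; the last joint's range is limited). The gripper opens to 87 mm and grips with 3 to 60 N. Pads are 19 mm wide; open, the fingers measure 117 mm over their backs; the gripper's body (75 mm by 190 mm) begins 51 mm behind the grasp point.
Start: joints at [87.124, 22.042, 0.453, 0, -68.411, -14.817], TCP at [0.19, 0.595, 0.223] pointing down, gripper open.
Joint ranges: [-179.83, 179.83], [-69.29, 118.12], [-61.27, 80.66], [-181.25, 117.63], [-171.15, -9.14], [-177.46, 177.46]. Speed limits (degrees/s): [159.86, 159.86, 180, 180, 180, 180].

## Interface

Orientations are given as a 3x3 rotation matrix whose columns are the frame's x, y, z axes.
In Python, from station import sense, optics, r gives the robot as it stands. The module is installed in compiled form; this text tells all that it offers.
- The arm moves only by the tool servo_tool, never from a script. Its argument "deltas" is a list of rows, each an object with "slide": the shift along the tool's x, y, z in units of 25 mm (1.0 is 25 mm), a list of three; "spin": the turn about the tool's z in units of 8 degrees (1.0 is 8 degrees). A call has 1 to 10 rows; each row shifts and turns the pose as measured when the row begins, along the tool's axes as they then stand; what a row does not reach is not made up. A row lasts 1/10 s, in which the tool goes at most 50 mm and 8.59 degrees, less where a joint would pass 70% of its speed; a pose out of reach is approached as far as the arm can. A call is refused whole if a number of a shift passes 1 or a number of a turn 1, either way. A call with a gripper value outside its range is refused whole. "gripper" is the closure in counts, from 0 (fully open) to 255 (shut), set as the call begins (left out, the last holds). The fingers move at their own pace and stop on an object; the grip force is fixed at half the most. Time passes only in rows, so rows that do not move let the fingers close. It gives the time, the measured TCP pose, the force and the opening at its end, in the units of the state.
- sense(): the state, without advancing time (a new reading comes with each control period).
- optics.capture(name): name is "scene" or "top" or "wrist"; returns a dict with "frame" (480x640x3 uint8, red, green, blue), "camera_matrix" (3x3 intrinsics, pixels), "k1" (the pictures are not rectified: a ray, as slopes to the right and down, at radius r is drawn at 1 + k1 r^2 times it, then the intrinsics apply), "eye" and "rotation" of the camera in the world. Camera axes: x right, y down, z forward; pixel columns grow to the right and rows downward; lengths in m; the calibration is good to about 2 mm. A picture is of the moment at which its call begins. There is no depth.
- r.finish_job(): hands the job in, once; it reports no verdict.
The state is a dict: "time_s": time; "joints": joint angles; "joint_velocities": joint speeds; "effort": joint torques, N m; "tcp_pos": TCP position; "ee_rot": TCP orientation; "wrist_force": force on the tool from outside, world axes, zero at the start; "moment": the same for the moment, N m; "gripper_width": opening from 0.0 (shut) to 1.0 (fully open).
Only numpy, scipy, OpenCV 4.12 (cv2) and the standard library are available. Lean on these libraries where they do the work, as an engineer would, in place of code of your own. Each camera call takes 0.05 s, during which the arm holds its last target.

## Task

Let the orange sample cartridge roll out of the discharge lock: with the fingertips press down the red lever paddle on its side to raise that lane's heavy flap, keep it up until the cartridge lies in the tray against the end stop, then let the flap down gently until it is shut. Touch only the lever, not the flaps or the cartridges, keep the white cartridge's flap shut, grasp nothing, and leave everything else on the bench where it stands.

Things in the scene. Friction and masses are not known exactly. Their poses are not given: they have to be found in the camera images.
- lock: Grey and blue discharge lock, fixed. Origin on the bench under the flaps; x is the way its two lanes slope down (0.175 rad, away from the robot), z up. Lane centres at y = +51 mm (left) and -51 mm (right), floor 62 mm above the bench at x = 0. In each, a heavy hinged flap with a yellow lip (x = 34 mm) holds a cartridge back; a black-lined tray at x = 100 to 209 mm ends at a blue stop
- orange_cartridge: Orange sealed sample cartridge, a cylinder 40 mm in diameter and 74 mm long, 0.11 to 0.22 kg, lying across one of the two lanes behind the shut flap. Origin at its centre, own y axis along its length. It rolls down by itself, in about a second, when the flap is raised, and comes to lie against the end stop with its centre about 189 mm along the lock's x
- white_cartridge: White sealed sample cartridge of the same size in the other lane. Origin at its centre
- lever_left (a joint): Left lever, rad: 0 at rest with its red paddle up, grows as the paddle is pressed down, hard stop at 0.52. It raises the left flap
- lever_right (a joint): Right lever, rad: 0 at rest with its red paddle up, grows as the paddle is pressed down, hard stop at 0.52. It raises the right flap
- gate_left (a joint): Left flap, rad: 0 shut, grows as it is raised; about 0.53 with its lever fully down. The cartridge gets under the yellow lip from about 0.4. A steel flap of 1.1 to 1.8 kg that falls shut by its own weight if the lever is let go
- gate_right (a joint): Right flap, rad: 0 shut, grows as it is raised; about 0.53 with its lever fully down. The cartridge gets under the yellow lip from about 0.4. A steel flap of 1.1 to 1.8 kg that falls shut by its own weight if the lever is let go
- paddle_left (a point): Left lever of the lock: centre of the top face of its red paddle (70 mm along the lock's x, 50 mm along the lever), which lies along the lock's +y, 162 mm out from a pivot 114 mm above the bench. At rest it leans up 0.26 rad outward, this point 166 mm above the bench; fully down it leans 0.26 rad the other way, 82 mm above the bench, about 5 mm further out. Takes about 3 to 10 N; the flap's weight pushes it up again
- paddle_right (a point): Right lever of the lock: centre of the top face of its red paddle (70 mm along the lock's x, 50 mm along the lever), which lies along the lock's -y, 162 mm out from a pivot 114 mm above the bench. At rest it leans up 0.26 rad outward, this point 166 mm above the bench; fully down it leans 0.26 rad the other way, 82 mm above the bench, about 5 mm further out. Takes about 3 to 10 N; the flap's weight pushes it up again
- flap_left: Left flap with its yellow lip, 80 mm wide, 120 mm long, its top 131 mm above the bench when shut. Origin on its hinge, at the end nearest the robot
- flap_right: Right flap, same as the left
- amber_bottle: Amber bottle with blue cap, 68 mm in diameter, 150 mm high, loose. Origin under its foot
- char_jar: Black jar with blue lid, 64 mm in diameter, 100 mm high, loose. Origin under its foot
- clear_bottle: Clear bottle with blue cap, 60 mm in diameter, 140 mm high, loose. Origin under its foot
- beaker: Greenish glass beaker, 66 mm in diameter, 75 mm high, loose. Origin under its foot
- crucible: White ceramic crucible, 48 mm in diameter, 35 mm high, loose. Origin under its foot
- brass_weight: Brass weight, 38 mm in diameter, 48 mm high, loose. Origin under its foot
- screwdriver: Black-handled screwdriver lying on the bench, 160 mm long, loose. Origin at its middle
There are look-alikes about, which are no part of the job. There is more than one size of the orange_cartridge; the job needs the middle-sized.

How it is judged (in metres and radians):
On the way:
1. the orange cartridge lies in the tray at the end stop while the flap is still held up (x of orange_cartridge in the frame of lock above 0.175 m and linear speed of orange_cartridge below 0.05 m/s and value of joint any of gate_left, gate_right above 0.3 rad), for 0.2 s.
At the end, for the whole second after the job is handed in: The orange cartridge rests in the tray against the end stop (within 15 mm, still), both flaps shut and both levers back up (within 0.04 rad), the white cartridge within 15 mm and everything else within 25 mm of where it was (x of orange_cartridge in the frame of lock between 0.175 and 0.205 m and z of orange_cartridge in the frame of lock below 0.07 m and linear speed of orange_cartridge below 0.02 m/s and distance of white_cartridge from where it was at the start of the episode below 0.015 m and value of joint each of gate_left, gate_right, lever_left, lever_right below 0.04 rad and distance of each of amber_bottle, char_jar, clear_bottle, beaker, crucible, brass_weight, screwdriver from where it was at the start of the episode below 0.025 m); the robot touches nothing.
It fails at once if the flap of the lane that holds the white cartridge is raised (more than 0.12 rad) ((value of joint gate_left above 0.12 rad and y of white_cartridge in the frame of lock above 0 m) or (value of joint gate_right above 0.12 rad and y of white_cartridge in the frame of lock below 0 m)).
It fails at once if a flap drops (falls faster than 2.5 rad/s) instead of being let down gently (velocity of joint any of gate_left, gate_right below -2.5 rad/s).
It fails at once if the robot touches a flap or a cartridge (contact force between any of the fingers, the arm and orange_cartridge above 0.5 N or contact force between any of the fingers, the arm and white_cartridge above 0.5 N or contact force between any of the fingers, the arm and flap_left above 0.5 N or contact force between any of the fingers, the arm and flap_right above 0.5 N).
It fails at once if the white cartridge leaves its place (more than 15 mm) (distance of white_cartridge from where it was at the start of the episode above 0.015 m).
It fails at once if something else on the bench is lifted or pushed more than 25 mm away (distance of any of amber_bottle, char_jar, clear_bottle, beaker, crucible, brass_weight, screwdriver from where it was at the start of the episode above 0.025 m).
It also fails if it takes over 38 s, if anything falls off the work surface, if the arm or the gripper's body presses on something with over 40 N, if the wrist force passes 120 N, or if a joint passes its speed limit or range.

## Working session

There is one attempt and no reset: what is moved stays moved. The work goes in short steps, Python scripts to look and compute and a tool call to move; the robot and the scene stay as the last step left them, time stands still between calls to the robot, and variables do not carry over. Pictures are saved under pics/ and viewed, and the job is handed in when it is done.

Besides the shell and the picture viewer there is one more tool, called after ">>>" as name(argument=value, ...) on one line, values as JSON. servo_tool: Moves the arm, as the interface text tells. Its arguments: {"type":"object","properties":{"deltas":{"type":"array"},"gripper":{"type":"number"}},"required":["deltas"]}

```bash
mkdir -p pics; python3 - <<'E'
from station import sense, optics, r
import cv2
s=sense(); print(s['time_s'],s['tcp_pos'],s['ee_rot'],s['wrist_force'],s['gripper_width'],r.grasp_offset)
for n in ['scene','top']:
    d=optics.capture(n); cv2.imwrite(f'pics/{n}0.png',d['frame'][:,:,::-1]); print(n,d['camera_matrix'],d['k1'],d['eye'],d['rotation'])
E
```

```text
0.0 [0.18972927 0.59486641 0.22144447] [[ 9.52648308e-01 -3.04073772e-01 -5.85897290e-04]
 [-3.04074323e-01 -9.52645941e-01 -2.12519437e-03]
 [ 8.80631939e-05  2.20271915e-03 -9.99997570e-01]] [ 0.48780287 -0.73696384  0.24921447] 0.9986886604455937 0.0187
scene [[466.2195726    0.         316.54187647]
 [  0.         466.2195726  244.95798125]
 [  0.           0.           1.        ]] 0.004400212861670285 [1.03838358 0.51501655 0.6139562 ] [[-0.70311693  0.39129042 -0.59373259]
 [ 0.71079044  0.41034558 -0.57130854]
 [ 0.02008798 -0.82371616 -0.56664642]]
top [[525.80444425   0.         309.43484716]
 [  0.         525.80444425 237.21561485]
 [  0.           0.           1.        ]] -0.05059512089333636 [0.39776462 0.00392491 1.15085746] [[-0.01330371 -0.99055676  0.13645625]
 [-0.99963909  0.01636098  0.02130769]
 [-0.02333904 -0.13612353 -0.99041692]]
```

View pics/scene0.png

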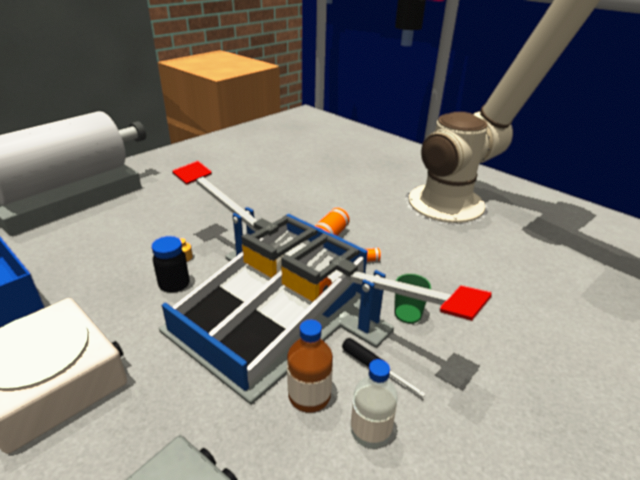

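View pics/top0.png

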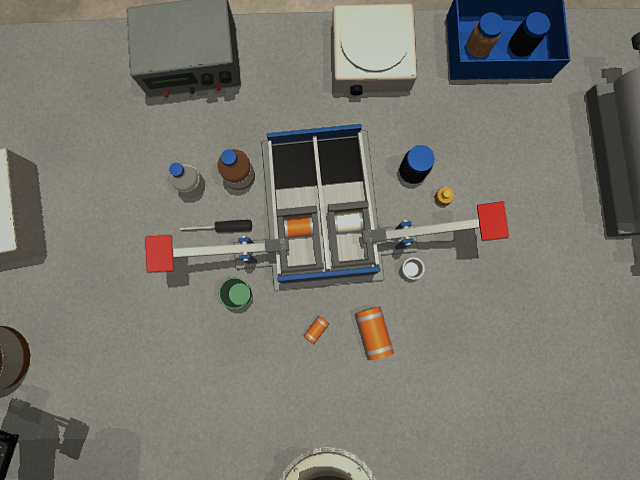

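The orange cartridge is in the left lane (top view 298,227) and the white one is in the right lane (348,222). The left red paddle is at (159,253) in the top view and (466,302) in the scene view.

```bash
cat > h.py <<'E'
import numpy as np, cv2
from station import sense, optics, r
def ray(d,px):
    K=d['camera_matrix']; 
    x=(px[0]-K[0,2])/K[0,0]; y=(px[1]-K[1,2])/K[1,1]
    u=cv2.undistortPoints(np.array([[px]],float),K,np.array([d['k1'],0,0,0,0.]))[0,0]
    v=d['rotation']@np.array([u[0],u[1],1.]); return np.array(d['eye']),v
def onz(d,px,z):
    e,v=ray(d,px); return e+v*(z-e[2])/v[2]
def cross(a,b):
    (e1,v1),(e2,v2)=a,b
    t=np.linalg.lstsq(np.c_[v1,-v2],e2-e1,rcond=None)[0]
    p,q=e1+v1*t[0],e2+v2*t[1]; return (p+q)/2,np.linalg.norm(p-q)
def red(d):
    h=cv2.cvtColor(d['frame'],cv2.COLOR_RGB2HSV)
    m=(((h[...,0]<5)|(h[...,0]>175))&(h[...,1]>200)&(h[...,2]>120)).astype(np.uint8)
    n,l,st,c=cv2.connectedComponentsWithStats(m)
    out=[]
    for i in range(1,n):
        if st[i,4]>150:
            cn=cv2.findContours((l==i).astype(np.uint8),0,2)[0][0]
            out.append((c[i],st[i,4],cv2.boxPoints(cv2.minAreaRect(cn))))
    return out
E
python3 - <<'E'
from h import *
D={n:optics.capture(n) for n in('scene','top')}
R={n:red(D[n]) for n in D}
for n in R:
  for c,a,b in R[n]: print(n,c.round(1),a,onz(D[n],c,.166).round(4)); print(np.array([onz(D[n],p,.166)[:2] for p in b]).round(3).tolist())
for a in R['top']:
  for b in R['scene']:
    p,g=cross(ray(D['top'],a[0]),ray(D['scene'],b[0])); print(p.round(4),round(g,4))
# lock outline: blue end stop & others
for px in [(268,133),(361,128),(276,281),(380,269)]: print(px,onz(D['top'],px,.05).round(3))
im=cv2.resize(D['top']['frame'][110:310,130:430],None,fx=2.6,fy=2.6,interpolation=cv2.INTER_CUBIC); cv2.imwrite('pics/topz.png',im[:,:,::-1])
E
```

```text
scene [191.4 171.9] 436 [ 0.5669 -0.3204  0.166 ]
[[0.594, -0.352], [0.505, -0.361], [0.54, -0.288], [0.622, -0.283]]
scene [465.9 301.6] 951 [0.5152 0.3156 0.166 ]
[[0.556, 0.299], [0.493, 0.272], [0.471, 0.331], [0.534, 0.353]]
top [485.8 212.4] 241 [ 0.5755 -0.3106  0.166 ]
[[0.591, -0.295], [0.597, -0.344], [0.542, -0.348], [0.535, -0.299]]
[ 0.5741 -0.3083  0.1727] 0.0006
[0.5186 0.0253 0.2412] 0.5966
(268, 133) [0.78  0.115 0.05 ]
(361, 128) [ 0.788 -0.088  0.05 ]
(276, 281) [0.458 0.099 0.05 ]
(380, 269) [ 0.48  -0.119  0.05 ]
```

View pics/topz.png

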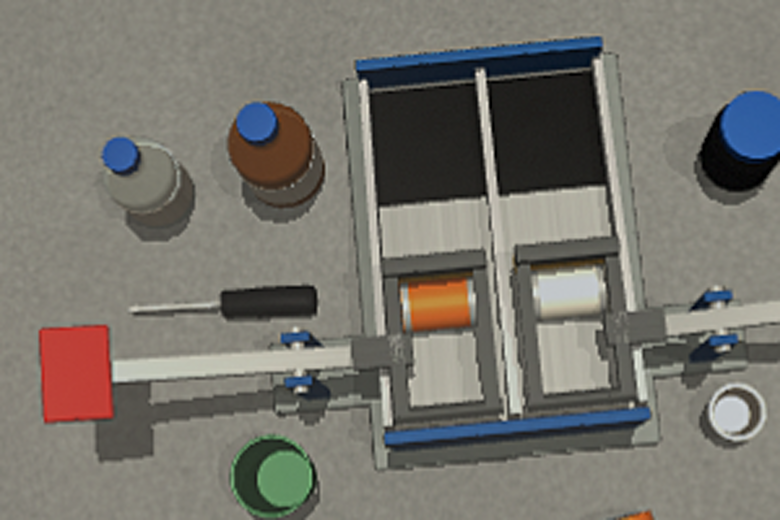

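```bash
sed -i 's/>200)&(h\[...,2\]>120/>150)\&(h[...,2]>90/' h.py
python3 - <<'E'
from h import *
D={n:optics.capture(n) for n in('scene','top')}
R={n:red(D[n]) for n in D}
for n in R:
  for c,a,b in R[n]: print(n,c.round(1),a,np.array([onz(D[n],p,.166)[:2] for p in b]).round(3).tolist())
P=[]
for a in R['top']:
  for b in R['scene']:
    p,g=cross(ray(D['top'],a[0]),ray(D['scene'],b[0]))
    if g<.02: print(p.round(4),round(g,4)); P.append(p)
P.sort(key=lambda p:p[1])
if len(P)==2:
  d=P[1]-P[0]; print('yaw',np.degrees(np.arctan2(-d[0],d[1])),np.linalg.norm(d))
for n,px in [('bottlecl',(176,170)),('amber',(228,157))]: print(n,onz(D['top'],px,.145))
print('beaker',onz(D['top'],(236,291),.075), onz(D['top'],(182,229),.01),onz(D['top'],(250,226),.02))
E
```

```text
scene [191.4 171.8] 493 [[0.592, -0.357], [0.503, -0.363], [0.542, -0.283], [0.623, -0.281]]
scene [465.4 302.1] 1070 [[0.56, 0.299], [0.491, 0.27], [0.469, 0.331], [0.538, 0.354]]
top [492.5 220.7] 962 [[0.59, -0.294], [0.597, -0.345], [0.528, -0.351], [0.521, -0.3]]
top [158.8 253.2] 941 [[0.541, 0.341], [0.543, 0.29], [0.475, 0.284], [0.472, 0.335]]
[ 0.5617 -0.3251  0.1624] 0.0045
[0.5086 0.3135 0.1597] 0.0017
yaw 4.752709970793107 0.6408497680321805
bottlecl [0.67549128 0.28887172 0.145     ]
amber [0.69974034 0.18510788 0.145     ]
beaker [0.43735468 0.17889101 0.075     ] [0.57797573 0.3105055  0.01      ] [0.58045259 0.15782141 0.02      ]
```

>>> servo_tool(deltas=[{"slide": [0,0,0],"spin": -0.9},{"slide": [0,0,0],"spin": -0.9},{"slide": [0,0,0],"spin": -0.9},{"slide": [0.9,0.9,0],"spin": 0},{"slide": [0.9,0.9,0],"spin": 0},{"slide": [0.9,0.9,0],"spin": 0},{"slide": [0.9,0.9,0],"spin": 0}], gripper=255)

```text
time_s: 1.0
tcp_pos: [0.2869, 0.513, 0.2207]
ee_rot: [[0.996, 0.091, -0.001], [0.091, -0.996, -0.002], [-0.001, 0.002, -1.0]]
wrist_force: [1.0, -0.6, 0.2]
gripper_width: 0.447
```

>>> servo_tool(deltas=[{"slide": [0.9,0.95,0],"spin": 0},{"slide": [0.9,0.95,0],"spin": 0},{"slide": [0.9,0.95,0],"spin": 0},{"slide": [0.9,0.95,0],"spin": 0},{"slide": [0.9,0.95,0],"spin": 0},{"slide": [0.9,0.95,0],"spin": 0},{"slide": [0.9,0.95,0],"spin": 0},{"slide": [0.9,0.95,0],"spin": 0},{"slide": [0,0,0],"spin": 0}])

```text
time_s: 1.9
tcp_pos: [0.4924, 0.33, 0.2209]
ee_rot: [[0.996, 0.088, -0.001], [0.088, -0.996, -0.002], [-0.001, 0.002, -1.0]]
wrist_force: [-0.7, 0.5, -0.0]
gripper_width: 0.001
```

>>> servo_tool(deltas=[{"slide": [0.6,0.5,0],"spin": 0},{"slide": [0,0,0.6],"spin": 0},{"slide": [0,0,0.6],"spin": 0},{"slide": [0,0,0],"spin": 0}])

```text
time_s: 2.3
tcp_pos: [0.5091, 0.3184, 0.1904]
ee_rot: [[0.996, 0.086, -0.0], [0.086, -0.996, -0.0], [-0.0, 0.0, -1.0]]
wrist_force: [0.2, -0.3, -0.9]
gripper_width: 0.008
```

```bash
python3 - <<'E'
from h import *
print(sense()['tcp_pos'],sense()['wrist_force'])
for n in('scene','top'):
    d=optics.capture(n); 
    f=d['frame'][200:400,330:630] if n=='scene' else d['frame'][130:330,80:380]
    cv2.imwrite(f'pics/{n}1.png',cv2.resize(f,None,fx=2.6,fy=2.6,interpolation=cv2.INTER_CUBIC)[:,:,::-1])
E
```

```text
[0.50907019 0.31837764 0.19042951] [ 0.22854838 -0.29559987 -0.90160457]
```

View pics/scene1.png

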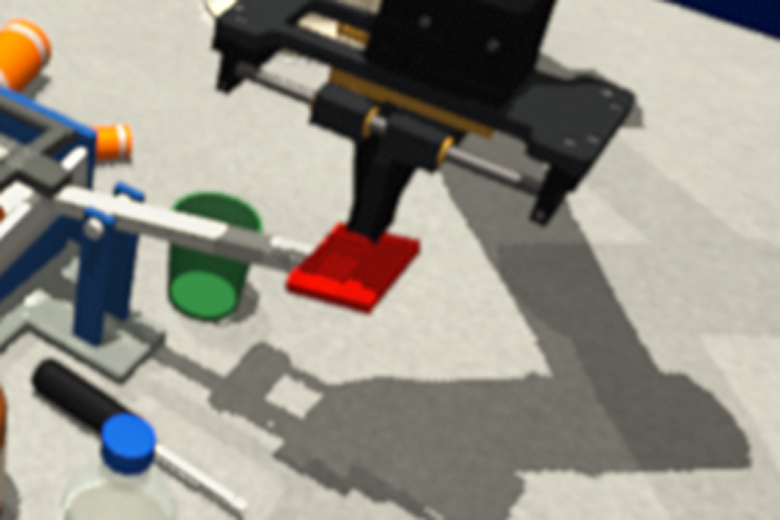

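View pics/top1.png

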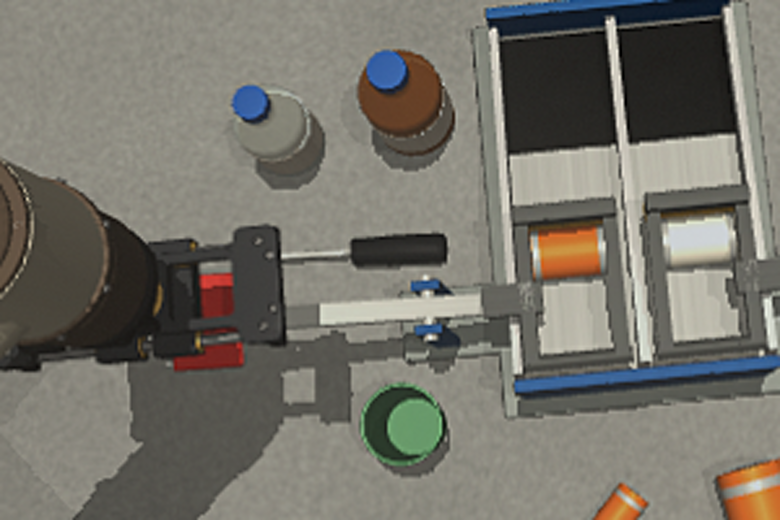

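>>> servo_tool(deltas=[{"slide": [0,0,0.4],"spin": 0},{"slide": [0,0,0.4],"spin": 0},{"slide": [0,0,0.4],"spin": 0},{"slide": [0,-0.05,0.4],"spin": 0},{"slide": [0,-0.05,0.4],"spin": 0}])

```text
time_s: 2.9
tcp_pos: [0.5114, 0.3265, 0.1467]
ee_rot: [[0.996, 0.091, 0.012], [0.091, -0.996, 0.011], [0.013, -0.01, -1.0]]
wrist_force: [-3.4, -0.8, 7.5]
gripper_width: 0.007
```

>>> servo_tool(deltas=[{"slide": [-0.05,0.15,0.45],"spin": 0},{"slide": [-0.05,0.15,0.45],"spin": 0},{"slide": [-0.05,0.15,0.45],"spin": 0}])

```text
time_s: 3.2
tcp_pos: [0.5135, 0.3241, 0.118]
ee_rot: [[0.995, 0.096, 0.028], [0.095, -0.995, 0.029], [0.031, -0.026, -0.999]]
wrist_force: [-3.0, 4.6, 7.4]
gripper_width: 0.005
```

>>> servo_tool(deltas=[{"slide": [-0.1,0.1,0.7],"spin": 0},{"slide": [-0.1,0.1,0.6],"spin": 0}])

```text
time_s: 3.4
tcp_pos: [0.5133, 0.3227, 0.0893]
ee_rot: [[0.994, 0.1, 0.038], [0.099, -0.994, 0.035], [0.041, -0.031, -0.999]]
wrist_force: [1.8, -2.6, 9.0]
gripper_width: 0.005
```

```bash
python3 - <<'E'
from h import *
for i in range(6):
    d=optics.capture('scene')
    s=sense(); print(s['time_s'],s['tcp_pos'].round(4),s['ee_rot'][:,2].round(3),s['wrist_force'].round(1))
f=d['frame'][180:420,150:510]
cv2.imwrite(f'pics/s2.png',cv2.resize(f,None,fx=2.2,fy=2.2)[:,:,::-1])
E
```

```text
3.45 [0.5121 0.3218 0.0868] [ 0.035  0.034 -0.999] [1.1 1.4 0.6]
3.5 [0.512  0.322  0.0872] [ 0.035  0.033 -0.999] [1.3 0.8 2.6]
3.55 [0.5121 0.3221 0.0879] [ 0.034  0.033 -0.999] [0.  0.5 5.5]
3.6 [0.5121 0.3222 0.0884] [ 0.034  0.033 -0.999] [-1.  -0.4  4.5]
3.65 [0.5121 0.3222 0.0887] [ 0.035  0.034 -0.999] [-0.   0.3  5. ]
3.7 [0.5121 0.3223 0.0887] [ 0.035  0.034 -0.999] [-0.1 -0.3  5.1]
```

View pics/s2.png

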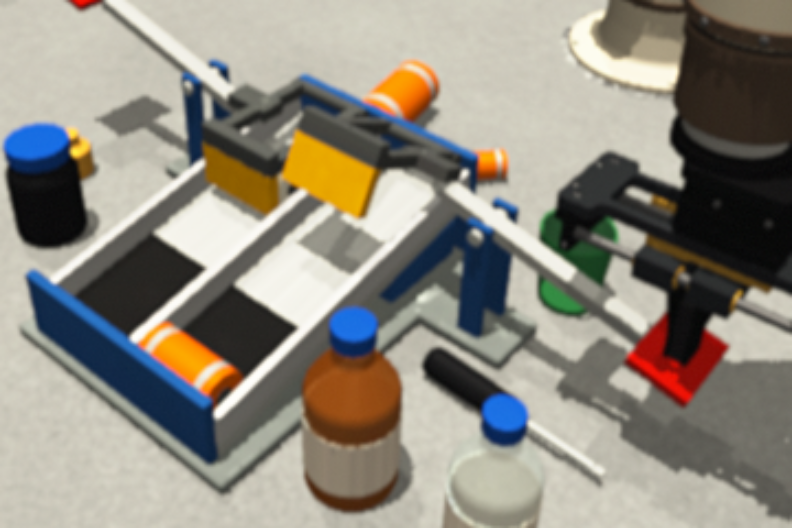

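The left flap is up, with the orange cartridge at the end stop (picture 190,362). The white flap is shut. I'll keep holding and check that the cartridge is still.

```bash
python3 - <<'E'
from h import *
for i in range(16):
    d=optics.capture('scene')
    if i%3==0:
        h=cv2.cvtColor(d['frame'],cv2.COLOR_RGB2HSV)[310:370,205:265]
        m=(h[...,0]>5)&(h[...,0]<18)&(h[...,1]>180)&(h[...,2]>120)
        y,x=np.nonzero(m); s=sense(); px=(x.mean()+205,y.mean()+310)
        print(s['time_s'],np.round(px,2),m.sum(),onz(d,px,.05).round(3),s['tcp_pos'].round(4),s['wrist_force'].round(1))
E
```

```text
3.75 [240.18 344.73] 284 [0.74  0.062 0.05 ] [0.5121 0.3223 0.0888] [0.4 0.7 5.5]
3.9 [240.13 344.71] 279 [0.74  0.062 0.05 ] [0.5121 0.3222 0.0887] [ 0.2 -0.1  4.9]
4.05 [240.13 344.73] 281 [0.74  0.062 0.05 ] [0.5121 0.3222 0.0887] [-0.4  1.6  4.9]
4.2 [240.19 344.82] 279 [0.74  0.062 0.05 ] [0.5121 0.3222 0.0887] [ 0.5 -0.6  4.5]
4.35 [240.03 344.68] 284 [0.74  0.061 0.05 ] [0.512  0.3222 0.0887] [-0.2  0.   5.4]
4.5 [240.09 344.72] 282 [0.74  0.061 0.05 ] [0.512  0.3222 0.0887] [-0.5  0.7  4.1]
```

>>> servo_tool(deltas=[{"slide": [0,0,-0.25],"spin": 0},{"slide": [0,0,-0.3],"spin": 0},{"slide": [0,0,-0.3],"spin": 0},{"slide": [0,0,-0.3],"spin": 0}])

```text
time_s: 4.9
tcp_pos: [0.5116, 0.3237, 0.1212]
ee_rot: [[0.994, 0.099, 0.038], [0.098, -0.994, 0.039], [0.041, -0.035, -0.999]]
wrist_force: [-0.5, -0.0, 5.6]
gripper_width: 0.005
```

>>> servo_tool(deltas=[{"slide": [0,0.1,-0.3],"spin": 0},{"slide": [0,0.1,-0.3],"spin": 0},{"slide": [0,0.1,-0.3],"spin": 0},{"slide": [0,0.1,-0.2],"spin": 0}])

```text
time_s: 5.3
tcp_pos: [0.5129, 0.3165, 0.1569]
ee_rot: [[0.994, 0.102, 0.046], [0.1, -0.994, 0.049], [0.05, -0.044, -0.998]]
wrist_force: [-2.7, 2.7, 6.5]
gripper_width: 0.01
```

>>> servo_tool(deltas=[{"slide": [0,0,-0.15],"spin": 0},{"slide": [0,0,-0.15],"spin": 0},{"slide": [0,0,-0.15],"spin": 0},{"slide": [0,0,-0.2],"spin": 0}])

```text
time_s: 5.7
tcp_pos: [0.5106, 0.3117, 0.1754]
ee_rot: [[0.994, 0.101, 0.042], [0.099, -0.994, 0.043], [0.046, -0.039, -0.998]]
wrist_force: [-0.2, 0.1, 0.1]
gripper_width: 0.008
```

Contact is released. I'll back off well clear.

>>> servo_tool(deltas=[{"slide": [0,0,-0.5],"spin": 0},{"slide": [0,0,-0.8],"spin": 0},{"slide": [0,-0.8,-0.8],"spin": 0},{"slide": [-0.5,-0.9,0],"spin": 0},{"slide": [-0.5,-0.9,0],"spin": 0},{"slide": [-0.5,-0.9,0],"spin": 0},{"slide": [-0.5,-0.9,0],"spin": 0},{"slide": [0,0,0],"spin": 0},{"slide": [0,0,0],"spin": 0}])

```text
time_s: 6.6
tcp_pos: [0.4444, 0.4155, 0.2347]
ee_rot: [[0.994, 0.098, 0.038], [0.097, -0.995, 0.039], [0.041, -0.036, -0.999]]
wrist_force: [-0.1, 0.0, 0.1]
gripper_width: 0.006
```

```bash
python3 - <<'E'
from h import *
D={n:optics.capture(n) for n in('scene','top')}
s=sense(); print(s['time_s'],s['tcp_pos'],s['wrist_force'].round(1))
for n in D:
  cv2.imwrite(f'pics/{n}3.png',D[n]['frame'][:,:,::-1])
  for c,a,b in red(D[n]): print(n,c.round(1),a)
E
```

```text
6.7 [0.44487763 0.41507661 0.23461469] [ 0.5 -0.6 -0.3]
scene [191.4 171.8] 492
scene [465.4 302.1] 1070
top [492.5 220.7] 964
top [158.8 253.2] 940
```

View pics/scene3.png

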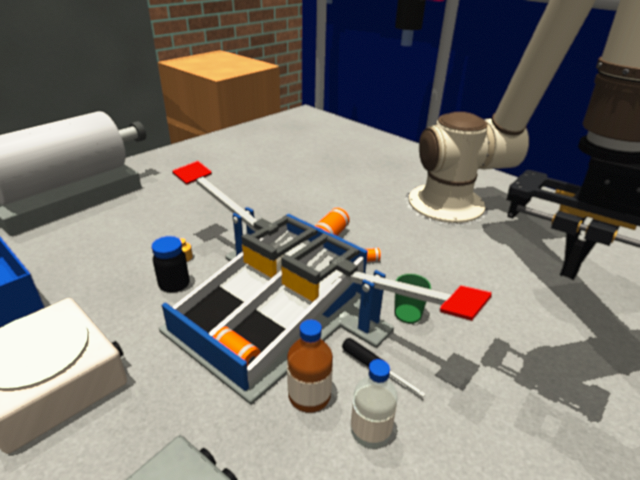

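View pics/top3.png

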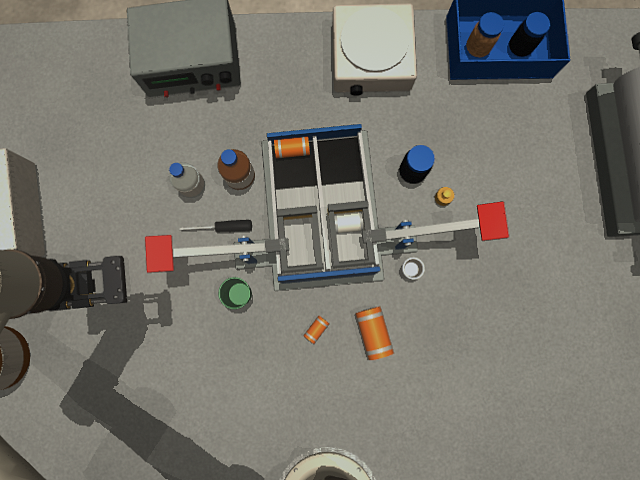

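The orange cartridge lies at the stop (top view 292,147). Both paddles are back at their starting pixels, both flaps are shut, and nothing else has moved.

```bash
python3 -c "
from station import r
print(r.finish_job())"
```

```text
the job is handed in; nothing more can be done
None
```

The orange cartridge was let out and lies in the tray against the end stop, and the job was handed in at about 6.7 s. `r.finish_job()` gave no verdict, so this rests on my own checks.

- **What I did:** I pressed the left red paddle down with the shut fingertips. I kept the flap raised for about 1 s while the camera showed the cartridge at rest at the stop. Then I let the paddle up in small steps and backed the arm clear.
- **Last checks:**
  - Both paddles are back on their starting pixels, to within 0.1 px, and both flaps look shut.
  - The white cartridge and the loose items look unmoved by eye; I did not measure them.
  - The wrist force was near zero once clear, and about 9 N was the highest reading while pressing.
- **Did not go as planned:** the tool tilted about 2 to 4° and drifted up to about 8 mm while pressing, but stayed on the paddle. I did not measure flap angle or speed directly. The letting-down ran at roughly 0.1 m/s or slower at the paddle, about 0.6 rad/s, well under the 2.5 rad/s limit.

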